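Swivel the mirror so the phone can scan the parcel's label

TASK

The phone on its stand has to scan the square pattern label on the delivered carton, which it can only see in the swivel mirror. First clear the slim upright box that stands in front of the label: stand it upright in the middle of the round cork trivet and let go of it. Then take the mirror by the steel grip on its top and turn it until the phone's lens sees the label in the middle of the mirror; the mirror is sprung and swings back if released, so finish while still holding it at that angle, and do not bump the phone or shift the other things on the table.

Things in the scene. Friction and masses are not known exactly. Their poses are not given: they have to be found in the camera images.
- mirror: Square mirror in a black frame, its back plain black, 110 mm wide (its y), 55 to 165 mm above the table, 11 mm thick, turning only about the vertical axis of its stand. Origin: on that axis at table height; x axis: straight out of the reflecting face (the normal). The face lies on the axis, centre 110 mm above the table. Right angle: the normal halves the angle between the directions from the axis to lens and label
- mirror_grip (a point): Where to pinch the flat steel grip on the mirror's top edge, on the swivel axis, 192 mm above the table. The grip is 12 mm thick (along x, the mirror's normal), 36 mm wide (y), and reaches from the frame's top (165 mm) to 206 mm. Axes as mirror
- mirror_stand: The mirror's fixed round steel foot, 120 mm wide, on a thin cork mat, with a short post; origin under its centre, on the swivel axis; x axis points to the phone's lens. A soft spring (0.08 N m per rad) swings the mirror back to its rest angle; from rest it turns up to 1.2 rad clockwise, 0.4 rad anticlockwise (from above). The angle needed lies about 0.5 to 0.9 rad clockwise of rest
- phone_lens (a point): Front of the lens of the black phone (74 mm wide, top at 155 mm) that stands upright on a fixed aluminium stand, 240 to 310 mm from the mirror's axis. The lens is 110 mm above the table, and looks along its own -x, at the mirror
- phone: The same phone with its stand, fixed to the table. Origin on the table below the lens; the stand reaches 95 mm behind it (+x) and 43 mm to either side. Must not be bumped
- label (a point): Centre of the 70 mm square black and white pattern label, 110 mm above the table, on the face of the heavy carton that looks to the mirror (along its own -x)
- carton: Heavy fixed cardboard carton, 130 mm deep (+x from the label's face), 190 mm wide (y), 160 mm tall. Origin on the table below the label, on the label's face
- sight_line: Not a real object: the phone's line of sight after it has been reflected at the middle of the mirror. Origin on the swivel axis 110 mm above the table; its x axis is the reflected direction, which turns twice as far as the mirror. The label is seen in the middle of the mirror when this x axis passes through the label
- slim_box: Loose upright cardboard box with a pale paper band, 50 mm (its x) by 70 mm (its y) by 150 mm tall, 0.15 to 0.3 kg; origin at the centre of its underside. It stands 120 to 150 mm in front of the label and hides it from the mirror
- trivet: Round cork trivet fixed to the table, 170 mm in diameter, 12 mm thick; origin at the centre of its underside, on the table
- mug: White mug, 80 mm wide, 90 mm tall, handle at +y; bystander, leave alone. Origin at the centre of its underside
- tape: Roll of clear parcel tape lying flat, 90 mm wide, 25 mm tall; bystander, leave alone. Origin at the centre of its underside
- candle: Candle jar with a steel lid, 72 mm wide, 85 mm tall; bystander, leave alone. Origin at the centre of its underside
- mill: Dark wooden pepper mill, 52 mm wide, 105 mm tall; bystander, leave alone. Origin at the centre of its underside
- screwdriver: Screwdriver lying on the table, about 200 mm long; bystander, leave alone. Origin under its middle, x axis along the shaft

How it is judged:
By the outcome, as a careful person would: the job done as asked, in the order asked, and still so for the second after the job is handed in, while the arm keeps its last pose, push and grip.
It also fails if it takes over 56 s, if anything falls off the work surface, if the arm or the gripper's body presses on something with over 40 N, if the wrist force passes 120 N, or if a joint passes its speed limit or range.

ROBOT

A 7-joint arm with a two-finger parallel gripper is mounted at the origin on the work surface. World frame = base frame: x ahead of the robot, y to its left, z up, the work surface at z = 0. Lengths are in mm, angles in rad, forces in N, time in s.
With the tool pointing down it reaches from about 400 to 875 mm from the base axis. Payload 6.5 kg.
Tool frame: the origin (TCP) lies at the very end of the fingers, on their centre line; the grasp point (between the pads) lies 19 mm behind it (robot.pinch_z is the z of the grasp point in the tool frame, in mm); z points along the fingers, y is the direction in which the jaws open and shut (so a half turn about z gives the same grasp; the last joint's range is limited). The gripper opens to 85 mm and grips with 20 to 120 N. Pads are 22 mm wide; open, the fingers measure 114 mm over their backs; the gripper's body (76 mm by 85 mm) begins 54 mm behind the grasp point. The pads swing forward as they close: fully open they stand 13 mm farther back than shut.
Start: joints at [-1.409, 0.536, -0.004, 1.538, 0.003, 1.067, -0.071], TCP at [146.788, 633.201, 231.29] pointing down, gripper open.
Joint ranges: [-2.7, 2.7], [-0.37, 2.16], [-1.27, 1.26], [0.24, 2.4], [-1.31, 4.45], [0.19, 1.91], [-2.76, 2.76]. Speed limits (rad/s): [2.39, 2.39, 3.14, 3.14, 3.14, 3.14, 3.14].

INTERFACE

Orientations are given as a unit quaternion [w, x, y, z].
In Python, from plant import robot gives the robot as it stands. Calls block until the motion is done:
- robot.move_pose(position, orientation): joint-space move of the TCP to a pose.
- robot.move_l(position, orientation=None, feed=150): straight line of the TCP; orientation=None keeps the orientation; feed is the mean speed in mm/s.
- robot.movej(angles): joint-space move.
- robot.gripper_open() and robot.gripper_close(): open the fingers fully, or close them until they stop; the grip force is fixed at half the most.
- robot.hold(seconds).
- robot.solve_ik(position, orientation): joint angles nearest the present ones, or None.
- robot.read_camera(name): name is "scene" or "top" or "wrist"; returns (picture, depth): 400x640x3 uint8, blue, green, red; 400x640 float32, mm along the optical axis (not along the pixel's ray), 0 where there is no reading.
- robot.camera_params(name): a dict with "intrinsics" (3x3 intrinsics, pixels), "k1" (the pictures are not rectified: a ray, as slopes to the right and down, at radius r is drawn at 1 + k1 r^2 times it, then the intrinsics apply), "rvec" (rotation vector, rad) and "tvec" (3), from world to camera coordinates, as OpenCV has them. Camera axes: x right, y down, z forward; pixel columns grow to the right and rows downward; lengths in mm; the calibration is good to about 2 mm. A picture is of the moment at which its call begins: read the wrist's pose just before it. camera_params takes no time and is no camera call; for the wrist camera it gives the pose at the moment of the call.
A pose or a line that the arm cannot do raises robot.IKError and nothing moves.
- robot.sign_off(): hands the job in, once; it reports no verdict.
Readings, each from a call of its own:
- robot.current_time(): time.
- robot.current_joint_pos(): joint angles.
- robot.current_qd(): joint speeds.
- robot.current_effort(): joint torques, N m.
- robot.current_ee_pos(): TCP position.
- robot.current_ee_rot(): TCP orientation.
- robot.current_contact_force(): force on the tool from outside, world axes, zero at the start.
- robot.current_torque(): the same for the moment, N m.
- robot.current_finger_gap(): finger opening in mm.
Only numpy, scipy, OpenCV 4.12 (cv2) and the standard library are available. Lean on these libraries where they do the work, as an engineer would, in place of code of your own. Each camera call takes 0.05 s, during which the arm holds its last target.

## Working session

There is one attempt and no reset: what is moved stays moved. The work goes in short steps, each a Python script; the robot and the scene stay as the last script left them, time stands still between calls to the robot, and variables do not carry over. Pictures are saved under pics/ and viewed, and the job is handed in when it is done.

```bash
ls; mkdir -p pics
python3 - <<'E'
from plant import robot
import cv2,numpy as np
for n in ["scene","top"]:
    im,d=robot.read_camera(n)
    cv2.imwrite(f"pics/{n}0.png",im); np.save(f"{n}0.npy",d)
    p=robot.camera_params(n); print(n,p)
print(robot.current_time(),robot.pinch_z,robot.current_ee_rot(),robot.current_ee_pos())
E
```

```text
pics
scene {'intrinsics': array([[426.115472  ,   0.        , 322.11979877],
       [  0.        , 426.115472  , 198.17245709],
       [  0.        ,   0.        ,   1.        ]]), 'k1': -0.07081245545195962, 'rvec': array([ 1.83800536,  1.39479794, -0.73282887]), 'tvec': array([-153.01569254, -227.01617437, 1464.80175766])}
top {'intrinsics': array([[472.38444115,   0.        , 318.29212098],
       [  0.        , 472.38444115, 205.15626295],
       [  0.        ,   0.        ,   1.        ]]), 'k1': -0.1418902143115737, 'rvec': array([ 2.12261126, -2.16153288,  0.18160119]), 'tvec': array([   8.63583505,  640.68294003, 1210.26636001])}
0.1 -18.700000000000003 [-3.36298246e-05  1.13598435e-01  9.93526419e-01 -8.06056212e-04] [146.64446764 632.64001619 230.47605828]
```

View pics/scene0.png

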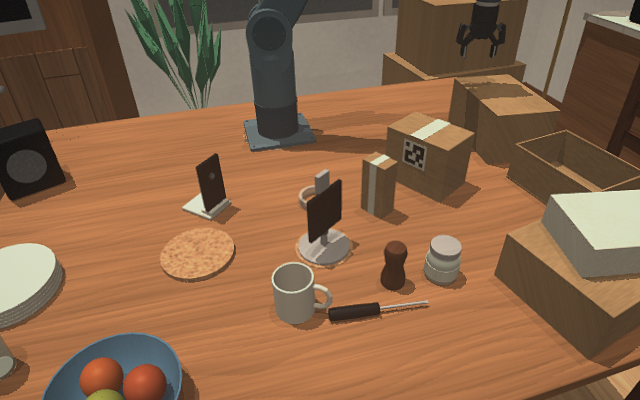

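View pics/top0.png

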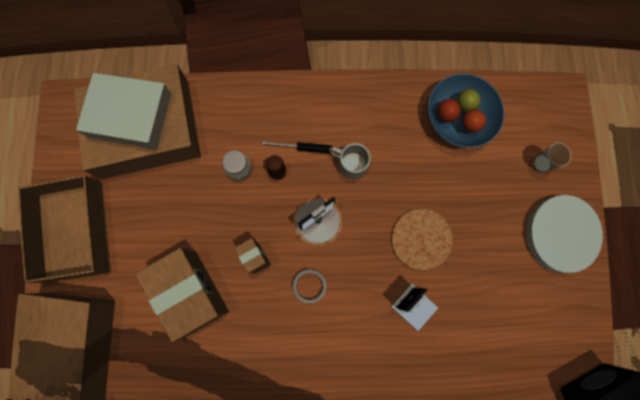

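The scene view shows the box at about (378,185), the mirror's black back at (325,208), the trivet at (197,253), the phone at (210,185) and the label at (414,154). In the top view they are at (251,254), (318,215), (422,239) and (413,300), with the carton at (180,293). Next I'll turn the depth into world points.

```bash
cat > h.py <<'E'
import cv2,numpy as np
def cloud(p,d):
    K=p["intrinsics"];k1=p["k1"]
    v,u=np.mgrid[0:d.shape[0],0:d.shape[1]].astype(float)
    pts=np.stack([u.ravel(),v.ravel()],1)[:,None]
    n=cv2.undistortPoints(pts,K,np.array([k1,0,0,0,0.]))[:,0]
    z=d.ravel().astype(float)
    c=np.c_[n*z[:,None],z]
    R=cv2.Rodrigues(p["rvec"])[0]
    w=(c-p["tvec"])@R
    w[z<=0]=np.nan
    return w.reshape(d.shape+(3,))
def proj(p,P):
    return cv2.projectPoints(np.array(P,float).reshape(-1,3),p["rvec"],p["tvec"],p["intrinsics"],np.array([p["k1"],0,0,0,0.]))[0][:,0]
E
python3 - <<'E'
from plant import robot
from h import *
np.set_printoptions(precision=1,suppress=True)
out={}
for n in ["top","scene"]:
    w=cloud(robot.camera_params(n),np.load(f"{n}0.npy")); out[n]=w
    np.save(n+"_w.npy",w)
w=out["top"]
for nm,(u,v) in dict(box=(251,254),carton=(180,293),trivet=(422,239),grip=(318,213),foot=(318,235),phone=(413,297),stand=(416,312),table=(360,320),mug=(355,160),candle=(236,160),mill=(276,163),tapectr=(310,287)).items(): print(nm,w[v,u])
w=out["scene"]
for nm,(u,v) in dict(box=(378,185),label=(414,154),trivet=(197,253),grip=(322,182),mir=(325,208),phone=(212,185),table=(120,200),foot=(330,248)).items(): print(nm,w[v,u])
# clusters by height in top: list components z>60
w=out["top"]
for lo in (8,60,125,175):
    m=(np.nan_to_num(w[...,2])>lo)&(w[...,2]<260)
    n,l,s,c=cv2.connectedComponentsWithStats(m.astype(np.uint8))
    for i in range(1,n):
        if s[i,4]>15: q=w[l==i]; print(lo,s[i],np.median(q,0),q[:,2].max())
E
```

```text
box [507.6 163.4 151.3]
carton [415.2 335.2 157.3]
trivet [ 547.7 -286.4   13.5]
grip [597.2  -0.3 206.2]
foot [564.6  -1.1  12.1]
phone [ 395.2 -232.   122.8]
stand [ 350.5 -261.5   12.3]
table [ 332.4 -110.7   -3.3]
mug [ 775.7 -109.6    4.1]
candle [759.3 212.5  89.1]
mill [745.  105.4 104.5]
tapectr [424.3  23.2   3.6]
box [533.7 156.6  99.4]
label [442.8 291.3 111.3]
trivet [ 552.5 -286.1   10.9]
grip [609.9  -0.5 188.2]
mir [616.9   2.8 125.2]
phone [ 390.5 -230.5   82.4]
table [ 262.7 -492.3    0.5]
foot [621.3  11.3  11.1]
8 [   74    64   127   116 11088] [847.3 467.4 124.1] 197.7993585855269
8 [ 428   73   76   75 4163] [ 905.5 -425.    55.5] 102.87059868169224
8 [ 262  142  109   38 1022] [791.7 -68.1  29.1] 96.76583796472046
8 [534 142  38  31 793] [ 761.2 -659.8   75.3] 115.89535458243721
8 [222 150  29  31 679] [747.1 214.   82.8] 92.1128554371849
8 [266 155  21  25 385] [738.3 108.1  95.8] 108.02151597907805
8 [  18  175   93  108 4507] [591.2 727.6  68.4] 117.12757720654959
8 [ 526  195   76   78 4633] [ 549.  -690.3   40.5] 49.82989506651982
8 [297 197  41  46 935] [
[... 1425 characters left out ...]
0.4] 184.6753883990304
125 [  76   73   95   77 5345] [871.1 485.3 189.7] 197.7993585855269
125 [298 197  38  31 280] [599.6   2.  165.1] 208.55524818765795
125 [234 239  32  34 620] [505.2 166.4 149.4] 157.02951288496362
125 [ 136  248   84   94 4375] [412.7 341.9 159.4] 167.65934456818874
125 [403 288  24  24 173] [ 389.1 -230.8  152. ] 159.7811196652384
125 [   9  293   87  107 7962] [277.  667.8 159.4] 258.2147622273795
125 [ 582  369   58   31 1146] [ 140.9 -753.1  174.6] 184.6753883990304
175 [  76   73   90   71 4611] [877.2 493.2 190.2] 197.7993585855269
175 [311 205  15  14 101] [602.   -0.5 203.9] 208.55524818765795
175 [600 373  40  27 536] [ 134.4 -767.5  178. ] 184.6753883990304
```

Run:
```python
import cv2,numpy as np
a=cv2.imread("pics/scene0.png");b=cv2.imread("pics/top0.png")
def cr(i,x,y,w,h,s): return cv2.resize(i[y:y+h,x:x+w],None,fx=s,fy=s,interpolation=cv2.INTER_CUBIC)
r1=np.hstack([cr(a,180,140,66,50,6),cr(a,390,120,66,50,6)])
r2=np.hstack([cr(b,380,270,66,50,6),cr(b,285,190,66,50,6)])
cv2.imwrite("pics/crop1.png",np.vstack([r1,r2]))
```

```text
(no output)
```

View pics/crop1.png

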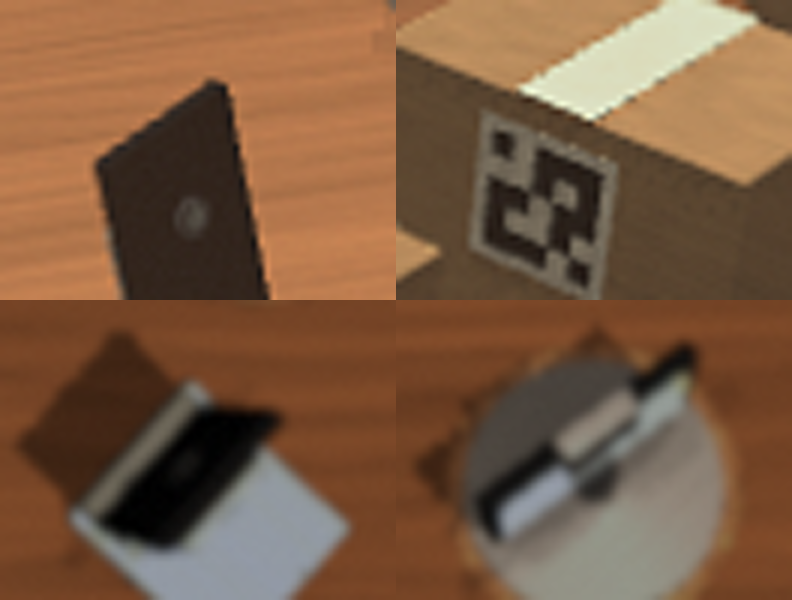

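Run:
```python
import cv2,numpy as np
np.set_printoptions(precision=2,suppress=True)
w=np.load("top_w.npy");s=np.load("scene_w.npy")
def sel(w,box,zlo,zhi):
    x0,y0,x1,y1=box
    q=w[y0:y1,x0:x1].reshape(-1,3); return q[(q[:,2]>zlo)&(q[:,2]<zhi)]
def rect(q): 
    r=cv2.minAreaRect(q[:,:2].astype(np.float32)); return r
print("box",rect(sel(w,(230,235,275,275),142,156)))
print("carton",rect(sel(w,(132,245,232,345),152,167)))
q=sel(w,(385,203,460,275),6,20); print("trivet",cv2.minEnclosingCircle(q[:,:2].astype(np.float32)),q.mean(0))
print("gripTop",rect(sel(w,(300,195,340,240),195,212)))
q=sel(w,(295,190,340,240),150,172); print("frametop",rect(q),q.mean(0))
q=sel(w,(290,190,350,250),7,20);print("foot",cv2.minEnclosingCircle(q[:,:2].astype(np.float32)))
print("phonetop",rect(sel(w,(395,280,440,335),145,165)))
print("phonestand",rect(sel(w,(385,280,445,335),6,22)))
def plane(q,z=110):
    for _ in range(5):
        A=np.c_[q[:,:2]];c=A.mean(0);u,sv,vt=np.linalg.svd(A-c,full_matrices=False)
        e=(A-c)@vt[1]; q=q[abs(e)<max(2*e.std(),1)]
    return c,vt[1],np.arctan2(vt[1][1],vt[1][0]),e.std(),len(q)
print("label plane",plane(sel(s,(392,130,436,180),30,140)))
print("mirror back",plane(sel(s,(309,188,340,230),70,160)))
print("phone face",plane(sel(s,(202,160,222,205),40,150)))
print("grip back",plane(sel(s,(316,173,328,186),175,200)))
```

```text
box ((506.2923889160156, 168.2255096435547), (70.35848999023438, 50.90530776977539), 29.236949920654297)
carton ((412.1799621582031, 346.26806640625), (191.3826141357422, 131.98207092285156), 29.2758731842041)
trivet ((558.2178955078125, -288.7458801269531), 121.27163696289062) [ 547.58 -285.94   11.23]
gripTop ((602.9723510742188, -0.9756641387939453), (12.309425354003906, 35.57972717285156), 37.1573486328125)
frametop ((605.0760498046875, 0.8162918090820312), (17.32793426513672, 108.56352996826172), 35.957847595214844) [605.64   3.97 162.4 ]
foot ((619.2243041992188, -16.449819564819336), 93.2242660522461)
phonetop ((389.92938232421875, -232.17698669433594), (10.64498233795166, 71.48564910888672), 45.79817581176758)
phonestand ((359.5003356933594, -250.11459350585938), (142.0069580078125, 131.19058227539062), 76.87997436523438)
label plane (array([443.41, 290.67]), array([ 0.5 , -0.87]), np.float64(-1.049498491134756), np.float64(1.2953906018822792), 1262)
mirror back (array([615.52,   3.24]), array([0.81, 0.58]), np.float64(0.6245963800016192), np.float64(0.6522452207709333), 808)
phone face (array([ 393.34, -229.96]), array([-0.69, -0.72]), np.float64(-2.3387822092112023), np.float64(1.0812877580391433), 665)
grip back (array([609.45,   2.32]), array([-0.82, -0.57]), np.float64(-2.5291140883880243), np.float64(0.7669398061997444), 74)
```

```bash
cat >> h.py <<'E'
def ray_z(p,uv,z):
    n=cv2.undistortPoints(np.array(uv,float).reshape(-1,1,2),p["intrinsics"],np.array([p["k1"],0,0,0,0.]))[:,0]
    R=cv2.Rodrigues(p["rvec"])[0]; o=-R.T@p["tvec"]; d=np.c_[n,np.ones(len(n))]@R
    return o+d*((z-o[2])/d[:,2])[:,None]
E
python3 - <<'E'
from plant import robot
from h import *
from scipy.optimize import least_squares
np.set_printoptions(precision=2,suppress=True)
S=robot.camera_params("scene");T=robot.camera_params("top")
lens=ray_z(S,(211.7,176),110)[0]; lensT=ray_z(T,(410.8,296.7),110)[0]
c=lambda x,y:(390+(x-396)/6,120+y/6)
lab=ray_z(S,[c(543,203)],110)[0]
print("lens",lens,lensT,"label",lab)
w=np.load("top_w.npy");s=np.load("scene_w.npy")
a=cv2.imread("pics/top0.png");sc=cv2.imread("pics/scene0.png")
# trivet circle via color edges in both cams
def circ(im,box,name,p,z,f):
    x0,y0,x1,y1=box; m=f(im[y0:y1,x0:x1].astype(int)).astype(np.uint8)
    cs,_=cv2.findContours(m,cv2.RETR_EXTERNAL,cv2.CHAIN_APPROX_NONE); k=max(cs,key=cv2.contourArea)[:,0]+[x0,y0]
    q=ray_z(p,k,z)[:,:2]
    r=least_squares(lambda v:np.hypot(*(q-v[:2]).T)-v[2],[*q.mean(0),80],loss="soft_l1",f_scale=2)
    print(name,r.x,len(q))
def hs(i): return cv2.cvtColor(i.astype(np.uint8),cv2.COLOR_BGR2HSV)
print(a[239,422],a[320,360],sc[253,197],sc[200,120],a[235,330],sc[250,310])
circ(a,(380,200,465,280),"trivT",T,12,lambda i:i[...,1]>88)
circ(a,(290,190,350,250),"footT",T,10,lambda i:i[...,0]>85)
q=w[197:285,380:470].reshape(-1,3);q=q[(abs(q[:,2]-12)<4)]
print("triv depth bounds",np.percentile(q,[2,50,98],axis=0))
E
```

```text
lens [ 392.69 -226.62  110.  ] [ 395.6 -229.1  110. ] label [440.49 293.98 110.  ]
[ 49  81 126] [ 38  68 119] [ 89 133 190] [ 81 128 196] [131 144 147] [154 170 185]
trivT [ 548.72 -287.45   79.2 ] 227
footT [588.18 -10.18  46.37] 157
triv depth bounds [[ 471.68 -361.62    8.28]
 [ 546.45 -285.76   11.39]
 [ 622.65 -210.03   15.44]]
```

```bash
cat >> h.py <<'E'
def qdown(psi_deg):
    f=np.radians((psi_deg+90)/2); return [0,float(np.cos(f)),float(np.sin(f)),0]
E
python3 - <<'E'
from plant import robot
from h import *
np.set_printoptions(precision=2,suppress=True)
p=robot.current_ee_pos(); robot.move_l([p[0],p[1],330],feed=200)
q=qdown(-60.8); print(robot.solve_ik([506,168,330],q),robot.solve_ik([548,-286,330],q),robot.solve_ik([604,-1,330],qdown(35.8)))
robot.move_pose([506,168,330],q)
print(robot.current_time(),robot.current_ee_pos(),robot.current_ee_rot(),robot.current_joint_pos())
P=robot.camera_params("wrist")
im,d=robot.read_camera("wrist"); cv2.imwrite("pics/w1.png",im); np.save("w1.npy",d); np.save("w1w.npy",cloud(P,d))
w=cloud(P,d)
m=(abs(w[...,2]-150)<7); n,l,s,c=cv2.connectedComponentsWithStats(m.astype(np.uint8))
for i in range(1,n):
    if s[i,4]>300: print(s[i],cv2.minAreaRect(w[l==i][:,:2].astype(np.float32)),np.median(w[l==i],0))
E
```

```text
[-0.94  0.27  0.66  1.76 -0.18  1.17 -1.29] [-0.3   0.62  1.13  1.55 -0.57  1.34 -0.17] [-0.59  0.44  0.73  1.58 -0.31  1.24  0.82]
2.85 [505.76 169.2  329.85] [-0.    0.97  0.25 -0.  ] [-0.94  0.27  0.66  1.76 -0.18  1.17 -1.29]
[ 158   66   30  201 1353] ((443.435302734375, 292.8903503417969), (188.40403747558594, 3.2471923828125), 29.9919376373291) [452.17 297.6  150.17]
[ 293  142   54   73 3749] ((504.4433288574219, 170.18606567382812), (69.93222045898438, 49.90141296386719), 29.092050552368164) [506.03 170.91 149.73]
[464 158 122  24 460] ((610.8724975585938, 10.270511627197266), (9.313472747802734, 107.11198425292969), 40.704349517822266) [606.67  16.   150.23]
```

View pics/w1.png

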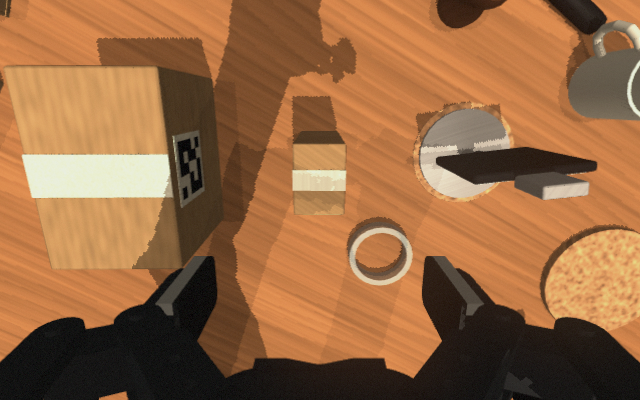

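The wrist view shows the box's top at (293–347, 142–215), well centred between the jaws, with its yaw agreeing at 29.1°. The label is at (187,168), the mirror and its foot are around (465,155), and the tape ring at (380,255) is clear of the fingers. Next I grasp it.

```bash
python3 - <<'E'
from plant import robot
from h import *
np.set_printoptions(precision=2,suppress=True)
P=robot.camera_params("wrist")
print("label wrist",ray_z(P,[(187,168)],110))
q=qdown(-60.8)
robot.move_l([504.9,169.6,170],q,feed=200)
robot.move_l([504.9,169.6,100],q,feed=120)
robot.gripper_close(); print("gap",robot.current_finger_gap(),robot.current_contact_force(),robot.current_ee_pos())
robot.move_l([504.9,169.6,360],q,feed=200)
print("gap",robot.current_finger_gap(),robot.current_contact_force(),robot.current_time())
P=robot.camera_params("wrist")
im,d=robot.read_camera("wrist"); cv2.imwrite("pics/w2.png",im)
im,d=robot.read_camera("scene"); cv2.imwrite("pics/s2.png",im);np.save("s2.npy",d)
E
python3 -c "
import cv2,numpy as np
a=cv2.imread('pics/w2.png');b=cv2.imread('pics/s2.png')
cv2.imwrite('pics/c2.png',cv2.resize(np.vstack([a,b]),(480,600)))"
```

```text
label wrist [[439.54 293.62 110.  ]]
gap 49.507570511005 [-0.35 -0.58  5.47] [505.67 169.8  100.81]
gap 49.80531089363802 [-0.1   0.   -2.06] 6.4583
```

View pics/c2.png

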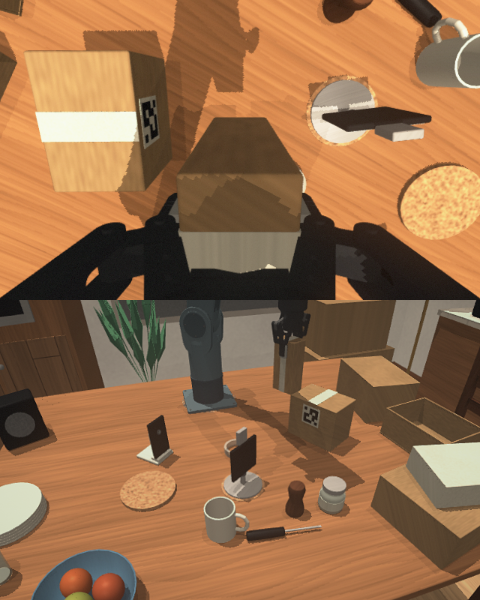

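The box is held upright, and the trivet is fully visible at about (590,270) in the full-size wrist picture. I'll refine the trivet and foot centres from here.

Run:
```python
from plant import robot
from h import *
from scipy.optimize import least_squares
np.set_printoptions(precision=2,suppress=True)
P=robot.camera_params("wrist"); im,d=robot.read_camera("wrist"); w=cloud(P,d); np.save("w2w.npy",w); np.save("w2rvt.npy",np.r_[P["rvec"],P["tvec"]])
T=np.load("top_w.npy"); S=np.load("scene_w.npy")
S2=cloud(robot.camera_params("scene"),np.load("s2.npy"))
def fit(w,c,r,lo,hi,nm):
    m=(np.hypot(w[...,0]-c[0],w[...,1]-c[1])<r+25)&(w[...,2]>lo)&(w[...,2]<hi)
    q=w[m][:,:2]; h=cv2.convexHull(q.astype(np.float32))[:,0]
    # densify-free: robust circle on hull
    f=least_squares(lambda v:np.hypot(*(h-v[:2]).T)-v[2],[*c,r],loss="soft_l1",f_scale=1)
    print(nm,f.x,len(q),len(h))
for nm,ww in (("wrist",w),("top",T),("scene",S2)):
    fit(ww,(547.5,-286),85,6.5,18,nm+" trivet"); fit(ww,(604,-1),60,6,20,nm+" foot")
print([ (z,robot.solve_ik([547,-286,z],qdown(-60.8))) for z in (360,113)])
print([ (z,robot.solve_ik([547,-286,z],qdown(-28))) for z in (360,113)])
```

```text
wrist trivet [ 547.89 -284.12   84.73] 8529 54
wrist foot [603.     2.35  59.36] 3824 46
top trivet [ 547.81 -286.32   84.45] 2779 38
top foot [600.71   3.7   63.53] 850 16
scene trivet [ 547.39 -285.88   85.01] 2996 42
scene foot [604.48   1.23  59.5 ] 1141 28
[(360, array([-0.28,  0.56,  1.08,  1.51, -0.5 ,  1.37, -0.23])), (113, array([-0.11,  0.76,  0.77,  1.75, -0.65,  0.91, -0.12]))]
[(360, array([-0.19,  0.49,  0.89,  1.5 , -0.38,  1.33,  0.25])), (113, array([-0.01,  0.71,  0.61,  1.74, -0.51,  0.86,  0.34]))]
```

Run:
```python
from plant import robot
from h import *
np.set_printoptions(precision=2,suppress=True)
q=qdown(-40)
robot.move_l([547.4,-285.6,360],q,feed=220)
robot.move_l([547.4,-285.6,135],feed=180)
robot.hold(0.2); f0=robot.current_contact_force(); print(robot.current_time(),f0,robot.current_ee_pos())
z=118
while z>=109:
    robot.move_l([547.4,-285.6,z],feed=40 if z<118 else 60)
    f=robot.current_contact_force(); print(z,f,robot.current_ee_pos())
    if f[2]-f0[2]>3: break
    z-=1.5
im,d=robot.read_camera("scene"); cv2.imwrite("pics/s3.png",im[100:340,100:420])
print(robot.current_time(),robot.current_finger_gap())
```

```text
10.4333 [ 0.48  0.96 -1.46] [ 547.83 -285.78  135.73]
118 [ 0.3  -0.72 -0.89] [ 547.   -285.44  117.37]
116.5 [-0.59 -0.57 -1.15] [ 547.48 -285.68  116.6 ]
115.0 [-0.25 -0.71 -1.69] [ 547.33 -285.54  114.95]
113.5 [-0.51 -0.1  -1.44] [ 547.31 -285.53  113.36]
112.0 [-1.51  0.48  5.64] [ 547.55 -285.83  112.81]
11.9167 49.26653574224998
```

View pics/s3.png

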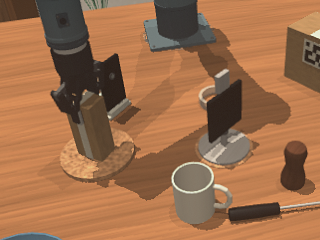

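The box stands upright on the trivet at about (92,128) in the crop, with contact felt at TCP z=112.8. I'll release it and retreat.

```bash
python3 - <<'E'
from plant import robot
from h import *
np.set_printoptions(precision=2,suppress=True)
robot.gripper_open(); robot.hold(0.2); print(robot.current_finger_gap(),robot.current_contact_force())
robot.move_l([547.4,-285.6,330],feed=200)
P=robot.camera_params("wrist"); im,d=robot.read_camera("wrist"); cv2.imwrite("pics/w4.png",im); w=cloud(P,d)
m=(abs(w[...,2]-162)<6); n,l,s,c=cv2.connectedComponentsWithStats(m.astype(np.uint8))
for i in range(1,n):
    if s[i,4]>300: print(s[i],cv2.minAreaRect(w[l==i][:,:2].astype(np.float32)),np.median(w[l==i],0))
# go above mirror
r=robot.solve_ik([603.5,0,330],qdown(35.8)); print(r)
robot.move_l([560,-60,330],qdown(35.8),feed=220)
P=robot.camera_params("wrist"); im,d=robot.read_camera("wrist"); cv2.imwrite("pics/w5.png",im); w=cloud(P,d); np.save("w5w.npy",w)
import pickle; pickle.dump(P,open("w5p.pkl","wb"))
m=(abs(w[...,2]-205)<6)&(np.hypot(w[...,0]-603,w[...,1])<60)
print(cv2.minAreaRect(w[m][:,:2].astype(np.float32)),np.median(w[m],0),m.sum())
print(robot.current_time(),robot.current_joint_pos())
E
python3 -c "
import cv2,numpy as np
a=cv2.imread('pics/w4.png');b=cv2.imread('pics/w5.png')
cv2.imwrite('pics/c5.png',cv2.resize(np.vstack([a,b]),(480,600)))"
```

```text
84.9773006803068 [0.47 0.68 0.49]
[ 294  144   56   75 4079] ((547.4358520507812, -285.8270568847656), (69.95906066894531, 50.35212326049805), 50.028076171875) [ 548.49 -284.09  161.66]
[-0.41  0.39  0.45  1.57 -0.18  1.22  0.7 ]
((602.7474975585938, 2.3113555908203125), (12.35521125793457, 35.41020202636719), 36.52019119262695) [601.77   2.42 205.37] 767
15.3833 [-0.31  0.31  0.43  1.67 -0.14  1.19  0.78]
```

View pics/c5.png

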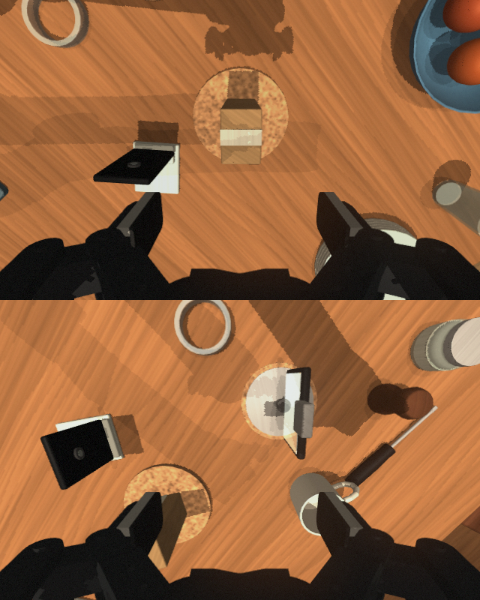

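In the top half the box is centred on the trivet: box at (547.4,-285.8), trivet at (547.7,-285.4). The lens shows at about (177,220) in the w4 picture and (105,205) in w5. The grip is at (405,160) in w5. I'll refine the lens from those two pictures.

Run:
```python
import cv2,numpy as np
a=cv2.imread('pics/w4.png')[195:245,145:211];b=cv2.imread('pics/w5.png')[180:230,72:138];c=cv2.imread('pics/w1.png')[125:215,165:215]
cv2.imwrite('pics/c6.png',np.hstack([cv2.resize(x,(260 if x is not c else 220,200 if x is not c else 200),interpolation=cv2.INTER_CUBIC) for x in (a,b,c)]))
```

```text
(no output)
```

View pics/c6.png

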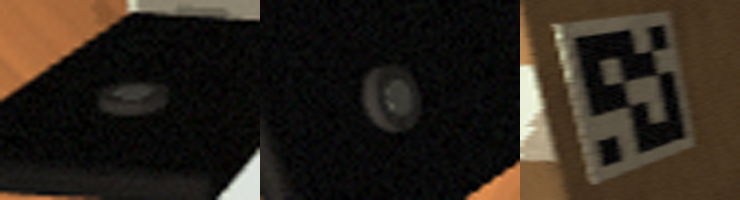

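Run:
```python
from plant import robot
from h import *
import pickle
np.set_printoptions(precision=2,suppress=True)
P5=pickle.load(open("w5p.pkl","rb"))
print("lens w5",ray_z(P5,[(107.0,204.2)],110))
# label from w5w? reconstruct w1 cam: use cloud directly around pixel
w=np.load("w1w.npy"); print("label w1 cloud",w[165:170,188:194].reshape(-1,3).mean(0))
lens=np.array([394.2,-228.2]);lab=np.array([440.5,293.5])
for ax in ([603.3,1.0],[602.7,2.3],[604.5,-1]):
    ax=np.array(ax);u=lens-ax;v=lab-ax;print(np.linalg.norm(u),np.linalg.norm(v));u/=np.linalg.norm(u);v/=np.linalg.norm(v);b=u+v
    print(np.degrees(np.arctan2(b[1],b[0])), np.degrees(np.arctan2(u[1],u[0])),np.degrees(np.arctan2(v[1],v[0])))
```

```text
lens w5 [[ 395.5  -224.24  110.  ]]
label w1 cloud [441.88 291.18 108.73]
310.25062449574534 334.7537751840896
173.3625886877374 -132.37431242592007 119.09948980139488
310.80942714145596 333.3260865878937
173.49348089195863 -132.13108536929084 119.1180471532081
309.5899384669986 337.0849299508953
173.16227056681097 -132.7878457518864 119.11238688550837
```

The three cameras agree on the target normal, about 173.3° (tool y at -6.7°). That is 0.75 rad clockwise of rest, inside the stated 0.5–0.9. Next I grasp the steel grip.

Run:
```python
from plant import robot
from h import *
np.set_printoptions(precision=2,suppress=True)
q=qdown(36.2)
robot.move_l([603,1.6,260],q,feed=150)
robot.move_l([603,1.6,174],q,feed=100)
robot.hold(0.2);f0=robot.current_contact_force();print("pre",f0)
for a in (20,5,-6.7): print(robot.solve_ik([603,1.6,174],qdown(a)))
robot.gripper_close(); robot.hold(0.3)
print(robot.current_finger_gap(),robot.current_contact_force(),robot.current_torque(),robot.current_ee_pos(),robot.current_ee_rot(),robot.current_time())
im,d=robot.read_camera("wrist"); cv2.imwrite("pics/w7.png",im)
```

```text
pre [-0.28 -0.39  0.61]
[-0.38  0.55  0.42  1.74 -0.27  0.91  0.5 ]
[-0.43  0.56  0.49  1.74 -0.32  0.92  0.28]
[-0.46  0.57  0.54  1.74 -0.35  0.92  0.1 ]
11.362017180058551 [-4.7  -1.98  5.42] [-0.31  0.91 -0.02] [602.11   0.92 174.1 ] [-0.    0.45  0.89 -0.  ] 18.3917
```

View pics/w7.png

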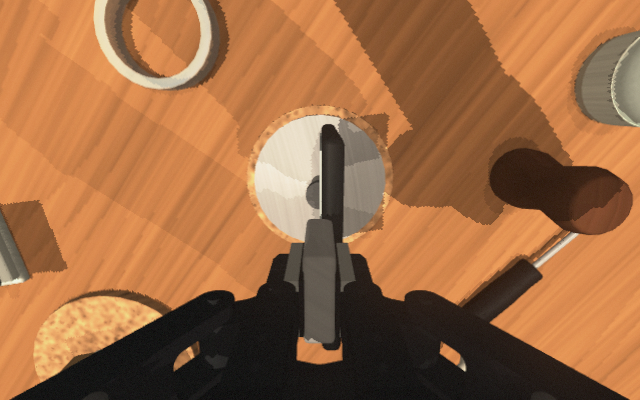

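The fingers hold the grip at (320,280), and the frame's top edge runs square to the jaws. The side force is small, about 5 N. Next I turn it clockwise in small steps.

Run:
```python
from plant import robot
from h import *
np.set_printoptions(precision=2,suppress=True)
c=[602.3,1.1,174]
for k,a in enumerate(np.linspace(36.2,-6.7,12)[1:]):
    robot.move_pose(c,qdown(a))
    if k%3==2 or k==10: print(round(a,1),robot.current_contact_force(),robot.current_torque(),robot.current_ee_pos(),robot.current_time())
robot.hold(0.5)
f=robot.current_contact_force();print(f,robot.current_torque(),robot.current_finger_gap())
r=robot.current_ee_rot();print("tool y deg",np.degrees(2*np.arctan2(r[2],r[1]))-90,r)
im,d=robot.read_camera("wrist"); cv2.imwrite("pics/w8.png",im)
P=robot.camera_params("scene");im,d=robot.read_camera("scene"); cv2.imwrite("pics/s8.png",im); s=cloud(P,d);np.save("s8w.npy",s)
```

```text
24.5 [-3.33 -0.17  4.81] [-0.2   0.7   0.05] [602.26   1.01 174.1 ] 19.1917
12.8 [-2.03 -1.14  5.12] [-0.13  0.59  0.02] [602.45   1.06 174.1 ] 19.9417
1.1 [-0.6  -0.83  5.25] [-0.14  0.3  -0.01] [602.65   1.1  174.13] 20.6917
-6.7 [ 0.77 -0.45  3.88] [-0.09 -0.08  0.05] [602.74   1.11 174.13] 21.1917
[ 2.64 -1.05  3.04] [-0.16 -0.54  0.09] 11.06108264498682
tool y deg -6.680457754772618 [0.   0.75 0.66 0.  ]
```

Run:
```python
import cv2,numpy as np
a=cv2.imread('pics/w8.png');b=cv2.imread('pics/s8.png')
cv2.imwrite('pics/c8.png',cv2.resize(np.vstack([a,b]),(480,600)))
s=np.load("s8w.npy")
x0,y0,x1,y1=295,180,350,235
q=s[y0:y1,x0:x1].reshape(-1,3);q=q[(q[:,2]>65)&(q[:,2]<160)&(np.hypot(q[:,0]-603,q[:,1])<65)]
for _ in range(6):
    A=q[:,:2];c=A.mean(0);vt=np.linalg.svd(A-c,full_matrices=False)[2];e=(A-c)@vt[1];q=q[abs(e)<max(2*e.std(),1)]
print(c,np.degrees(np.arctan2(vt[1][1],vt[1][0])),e.std(),len(q))
```

```text
[ 6.13909193e+02 -2.86057774e-01] -6.7011136319472 0.9459732973387371 1504
```

View pics/c8.png

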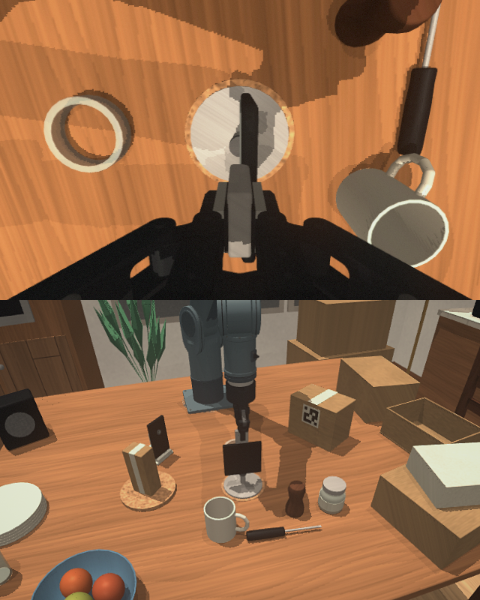

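Scene depth puts the mirror's back at -6.70°, and the tool reads -6.68°, both matching the target of 173.3°. The box still stands on the trivet and the bystanders look untouched. I'll do one last steady-state check, then hand in.

Run:
```python
from plant import robot
from h import *
np.set_printoptions(precision=2,suppress=True)
robot.hold(0.6)
print(robot.current_contact_force(),robot.current_finger_gap(),np.abs(robot.current_qd()).max())
im,d=robot.read_camera("top");w=cloud(robot.camera_params("top"),d);T=np.load("top_w.npy")
for nm,(x,y) in dict(mug=(765,-105),tape=(427,25),candle=(750,215),mill=(742,108)).items():
    for W in (T,w):
        m=(np.hypot(W[...,0]-x,W[...,1]-y)<60)&(W[...,2]>12)&(W[...,2]<110); print(nm,np.median(W[m],0),m.sum())
robot.sign_off(); print(robot.current_time())
```

```text
[ 4.62 -1.98  1.94] 11.252854394398947 0.0019687737933959323
mug [772.79 -98.9   64.23] 590
mug [ 780.81 -107.54   66.04] 497
tape [428.49  26.24  23.88] 340
tape [422.44 -19.63  24.93] 4
candle [747.24 214.15  82.86] 675
candle [747.98 214.93  82.79] 676
mill [739.13 108.19  96.46] 375
mill [738.84 108.16  96.71] 374
the job is handed in; nothing more can be done
the job is handed in; nothing more can be done
```

The job is handed in, at about 22 s of the 56 s by my last clock reading. The box stands upright on the trivet and the gripper is still holding the mirror at the scanning angle.

- **Slim box:** I grasped it across its 50 mm side, set it down on the trivet and let go. The wrist camera then put its centre at (547.4, -285.8), within 1 mm of the measured trivet centre (547.7, -285.4), with its top 162 mm above the table as expected.
- **Mirror:** I pinched the steel grip on its top and turned it 0.75 rad clockwise to a normal of 173.3°. The tool yaw reads -6.68° and scene-camera depth of the mirror's back gives -6.70°; the target is -6.7°. At hand-in the arm was still, the fingers held a gap of about 11.3 mm, and the side force was about 5 N.
- **Checks that disagreed:** The three cameras differ by up to 5 mm on the lens and about 3 mm on the mirror's axis. I estimate that makes the mirror angle uncertain by about 0.3°. The side force crept from 0.8 N to 4.6 N over the last second of holding, well below the limits.
- **Bystanders:** The candle and mill read as unmoved in the last top view. The mug reads 8 mm off in x and y, and the tape check found only 4 points, most likely because the arm hid them in that view. Both looked in place in the last wrist picture, and the arm never touched them. I did not measure the screwdriver or phone, but they also looked in place in the last pictures.

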